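# Bring the empty bin round to the front of the parts carousel

## Robot

A 6-joint arm with a two-finger parallel gripper is mounted at the origin on the work surface. World frame = base frame: x ahead of the robot, y to its left, z up, the work surface at z = 0. Lengths are in m, angles in rad, forces in N, time in s.
With the tool pointing down it reaches from about 0.35 to 0.775 m from the base axis. Payload 7.3 kg.
Tool frame: the origin (TCP) lies between the finger pads; the fingertips stand robot.tcp_to_tips ahead of it and the grasp point (between the pads) lies 2 mm behind it (robot.tcp_to_tips is the distance from the TCP to the fingertips, in m); y points along the fingers, x is the direction in which the jaws open and shut, and the axes are right-handed (so a half turn about y gives the same grasp; the last joint's range is limited). The gripper opens to 92 mm and grips with 3 to 60 N. Pads are 19 mm wide; open, the fingers measure 130 mm over their backs; the gripper's body (75 mm by 190 mm) begins 47 mm behind the grasp point.
Start: joints at [1.168, 0.342, 1.524, -0, 1.275, -0.146], TCP at [0.133, 0.508, 0.244] pointing down, gripper open.
Joint ranges: [-2.53, 2.53], [-0.77, 2.02], [0.04, 2.7], [-1, 4.14], [0.28, 2.66], [-3.11, 3.11]. Speed limits (rad/s): [2.57, 2.57, 3.14, 3.14, 3.14, 3.14].

## Interface

Orientations are given as [roll, pitch, yaw] about the fixed x, y, z axes, in that order (R = Rz(yaw) Ry(pitch) Rx(roll)).
In Python, from cell import status, read_camera, get_calibration, robot gives the robot as it stands.
- The arm moves only by the shell command python3 -m creep 'ROWS' [FORCE]. ROWS is JSON, a list of rows, each an object of numbers: "dx", "dy", "dz": the shift along the tool's x, y, z in m; "rx", "ry", "rz": the turn, a rotation vector about the tool's x, y, z in rad; "gripper": the opening, from 0 (shut) to 1 (fully open). A call has 1 to 20 rows; each row is the pose to reach, as a shift and turn from the pose commanded when the call began, along the tool's axes at that moment; what a row does not reach only later rows make up. A row lasts 1/8 s, in which the tool goes at most 62.5 mm and 10.7 degrees, less where a joint would pass 70% of its speed; a pose out of reach is approached as far as the arm can. A call with a gripper value outside its range is refused whole. The fingers move at their own pace and stop on an object; FORCE is the grip in N (left out, the last holds). Time passes only in rows, so rows that repeat a pose let the fingers close. It gives the time, the measured TCP pose, the force and the opening at its end, in the units of the state.
- status.observe(): the state, without advancing time (a new reading comes with each control period).
- read_camera(name): name is "side" or "top" or "wrist"; returns (picture, depth): 400x640x3 uint8, red, green, blue; 400x640 float32, m along the optical axis (not along the pixel's ray), 0 where there is no reading.
- get_calibration(name): a dict with "fx", "fy", "cx", "cy" (pixels), "xyz" and "rotation" of the camera in the world; the wrist camera has in their place "mount" (4x4, takes a point from camera to tool coordinates, whose origin is the TCP and whose axes are the tool frame's). Camera axes: x right, y down, z forward; pixel columns grow to the right and rows downward; lengths in m; the calibration is good to about 2 mm. A picture is of the moment at which its call begins: read the wrist's pose just before it. get_calibration takes no time and is no camera call.
- robot.hand_in(): hands the job in, once; it reports no verdict.
The state is a dict: "time": time; "qpos": joint angles; "qvel": joint speeds; "joint_efforts": joint torques, N m; "tool_pos": TCP position; "tool_rot": TCP orientation; "contact_force": force on the tool from outside, world axes, zero at the start; "torque": the same for the moment, N m; "opening": finger opening in m.
Only numpy, scipy, OpenCV 4.12 (cv2) and the standard library are available. Lean on these libraries where they do the work, as an engineer would, in place of code of your own. Each camera call takes 0.05 s, during which the arm holds its last target.

## Task

One of the five pick bins on the parts carousel is empty and needs refilling: push the turntable round by its notched rim, with a fingertip, until the empty bin faces the pointer on the carousel's foot, squarely and at rest. Then, and not before, press the refill call button beside the carousel fully down and let it come up again. Do not grip or lift anything, do not press against the cardboard bins, keep the spool standing on the middle of the carousel, and leave everything else on the bench where it is.

Things in the scene. Friction and masses are not known exactly. Their poses are not given: they have to be found in the camera images.
- carousel: the carousel's fixed foot, dark steel: a round plate (190 mm across, 8 mm high) with a stem and a tongue 30 mm wide and 8 mm high that runs out along its own -x to 200 mm from the axis and carries the pointer. Origin on the turning axis at bench height; its -x axis is the carousel's front, its z is up. It does not move, but stands elsewhere and turned otherwise in each run
- pointer (a point): top of the small diamond-shaped steel pointer on the tongue, 184 mm from the axis, 20 mm above the bench; clear of the turntable by 34 mm radially
- axis (a point): the turning axis at the turntable's top face, 55 mm above the bench
- turntable (a joint): turning angle of the aluminium turntable, rad, counter-clockwise seen from above; 0 (or any whole turn) when the empty bin faces the pointer. Turn it either way; it goes about two turns each way from 0. It turns stiffly (about 2 N at the rim) and stops where it is left. A round deck of radius 108 mm carries five broad teeth out to radius 150 mm; deck and teeth span 28 to 55 mm above the bench
- notch (a point): middle of one rim notch, 130 mm from the axis, 36 degrees counter-clockwise from the empty bin, 55 mm above the bench. Five such notches between the teeth, every 72 degrees, each 42 mm deep (radius 108 to 150 mm), about 47 mm wide inside, 63 at this point and 77 at the rim, open down to the bench: a fingertip put down in one can push the side of a tooth
- bin_front (a point): top middle of the tooth and front lip of the empty bin: 145 mm from the axis, 65 mm above the bench, turning with the turntable
- bins: the five white cardboard pick bins, fixed on the turntable, one above each tooth, every 72 degrees: 90 mm long radially (55 to 145 mm from the axis), 60 mm wide, walls 3 mm, floor at 55 mm above the bench, side walls to 79 mm (99 mm in the inner half), back wall to 100 mm, front lip to 73 mm. Four hold washers, bolts, black rubber feet and pipe elbows (nothing above 100 mm); one is empty. Origin on the axis at bench height, -x axis towards the empty bin
- spool: loose paper spool, 64 mm across, 40 mm high, standing on the middle of the turntable (its foot 55 mm above the bench), origin at the middle of its underside
- call_top (a point): top middle of the refill call button, a white push button 36 mm across, pointing up from a grey housing on the bench, left or right of the carousel; a jar with a steel cap stands on the other side
- call (a joint): travel of the call button, m: 0 released, 0.006 fully down (about 5 N); springs back
- jar: loose closed jar, 56 mm across, 75 mm high, origin under its middle
- tape: loose brown tape roll standing flat, 92 mm across, 48 mm high, origin under its middle
- tray: loose open cardboard tray, 130 by 90 mm, 45 mm high, origin under its middle
- mug: loose white mug, 80 mm across, 90 mm high, origin under its middle
- elbow: loose brass pipe elbow, about 65 by 75 mm, 26 mm high, lying flat, origin at bench height near its bend
There are look-alikes about, which are no part of the job. Of the things that look like the part that bears call_top, the largest one is meant. There is more than one size of the spool; the one meant has the size given above.

How it is judged:
On the way, in this order (a step that is already met when the one before it is completed fails the run):
1. the empty bin faces the pointer and the turntable is at rest (y of bin_front in the frame of carousel between -0.016 and 0.016 m and x of bin_front in the frame of carousel below 0 m and velocity of joint turntable between -0.04 and 0.04 rad/s), for 0.3 s.
2. the call button is pressed down with the bin in place (y of bin_front in the frame of carousel between -0.016 and 0.016 m and x of bin_front in the frame of carousel below 0 m and value of joint call above 0.0045 m), for 0.05 s.
At the end, for the whole second after the job is handed in: The empty bin's front middle lies within 16 mm sideways of the pointer line (about 6 degrees), on the pointer's side; the turntable is at rest; the call button has been pressed (at least 4.5 of 6 mm) and is released; the spool stands upright on the turntable within 25 mm of its axis (all of step 1 and horizontal distance between spool and axis below 0.025 m and z of spool in the frame of axis below 0.012 m and angle between spool's own z axis and vertical below 0.2 rad and value of joint call below 0.0015 m and linear speed of spool below 0.02 m/s); the robot touches nothing.
It fails at once if the call button is pressed while the empty bin is not at the front (value of joint call above 0.003 m and not (y of bin_front in the frame of carousel between -0.016 and 0.016 m and x of bin_front in the frame of carousel below 0 m)).
It fails at once if the robot presses on the cardboard bins (over 4 N) (contact force between any of the fingers, the arm and bins above 4 N).
It fails at once if the spool is knocked off the middle, tipped or lifted (not (horizontal distance between spool and axis below 0.025 m and z of spool in the frame of axis below 0.012 m and angle between spool's own z axis and vertical below 0.2 rad)).
It fails at once if the jar, tape roll, tray, mug or brass elbow is shoved or lifted (over 25 mm) (distance of any of jar, tape, tray, mug, elbow from where it was at the start of the episode above 0.025 m).
It also fails if it takes over 54 s, if anything falls off the work surface, if the arm or the gripper's body presses on something with over 40 N, if the wrist force passes 120 N, or if a joint passes its speed limit or range.

## Working session

There is one attempt and no reset: what is moved stays moved. The work goes in short steps, Python scripts to look and compute and a shell command to move; the robot and the scene stay as the last step left them, time stands still between calls to the robot, and variables do not carry over. Pictures are saved under pics/ and viewed, and the job is handed in when it is done.

```bash
ls; mkdir -p pics
python3 - <<'E'
from cell import status, read_camera, get_calibration, robot
import cv2, numpy as np
print(status.observe()); print(robot.tcp_to_tips)
for n in ("side","top","wrist"):
    p,d=read_camera(n); cv2.imwrite(f"pics/{n}0.png",p[:,:,::-1]); np.save(f"pics/{n}0.npy",d)
    print(n,get_calibration(n))
E
```

```text
pics
{'time': 0.0, 'qpos': array([ 1.16798052e+00,  3.42765795e-01,  1.52502864e+00, -3.96074910e-06,
        1.27535487e+00, -1.45972691e-01]), 'qvel': array([ 0.00037551,  0.00066149, -0.0009119 ,  0.00068885,  0.00018994,
        0.00062269]), 'joint_efforts': array([ 6.36779569e-04, -4.31261230e+01, -2.44223320e+01,  7.16964249e-02,
        5.60149492e-02, -1.32702880e-04]), 'tool_pos': array([0.13318285, 0.50744037, 0.24301851]), 'tool_rot': array([-1.57057365e+00,  1.54064210e-03,  1.31395454e+00]), 'contact_force': array([ 0.11456014,  0.02986674, -0.80548461]), 'torque': array([-0.00444829,  0.00339134, -0.03712732]), 'opening': 0.09196870048617893}
0.017
side {'fx': 516.2291463356275, 'fy': 516.2291463356275, 'cx': 325.3320111709246, 'cy': 200.147071907709, 'xyz': array([-0.02992515,  0.86310551,  1.11869324]), 'rotation': array([-2.38002379, -0.01948075, -2.55841787])}
top {'fx': 461.49823466660985, 'fy': 461.49823466660985, 'cx': 319.48102135998533, 'cy': 197.84142078457842, 'xyz': array([0.44940144, 0.01627249, 1.08985467]), 'rotation': array([-3.08495312,  0.00412809, -1.59300023])}
wrist {'fx': 300.3524421922461, 'fy': 300.3524421922461, 'cx': 321.033280997075, 'cy': 199.28535268266344, 'mount': array([[ 9.99999612e-01, -8.36323265e-04,  2.76808831e-04,
         8.03603177e-05],
       [-5.12573004e-04, -2.96821814e-01,  9.54932745e-01,
        -1.39706979e-01],
       [-7.16469572e-04, -9.54932517e-01, -2.96822128e-01,
         8.09441811e-02],
       [ 0.00000000e+00,  0.00000000e+00,  0.00000000e+00,
         1.00000000e+00]])}
```

View pics/top0.png

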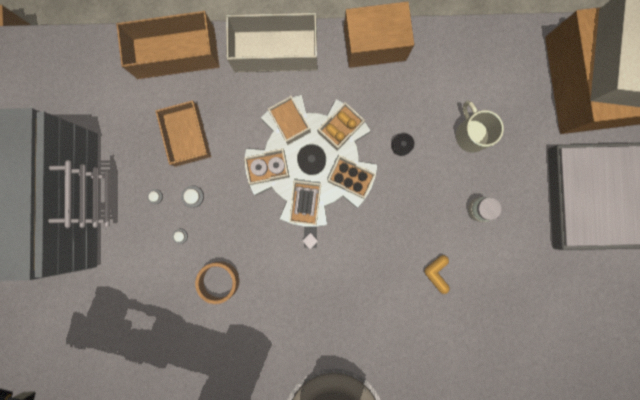

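View pics/side0.png

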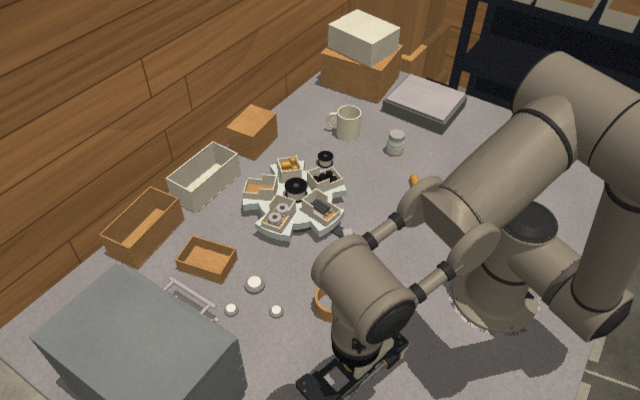

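View pics/wrist0.png

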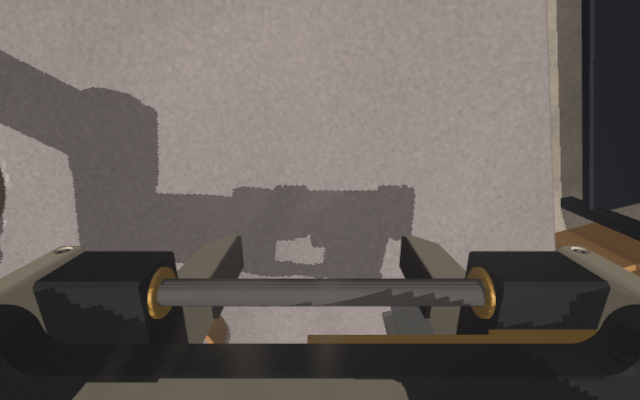

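```bash
cat > h.py <<'E'
import numpy as np, cv2
from scipy.spatial.transform import Rotation as Ro
from cell import status, read_camera, get_calibration, robot
def cam(n,st=None):
    c=get_calibration(n); K=(c["fx"],c["fy"],c["cx"],c["cy"])
    if n=="wrist":
        T=np.eye(4);T[:3,:3]=Ro.from_euler("xyz",st["tool_rot"]).as_matrix();T[:3,3]=st["tool_pos"]
        T=T@c["mount"]; return K,T[:3,:3],T[:3,3]
    return K,Ro.from_euler("xyz",c["rotation"]).as_matrix(),c["xyz"]
def onplane(n,u,v,z,st=None):
    (fx,fy,cx,cy),R,t=cam(n,st); r=R@np.array([(u-cx)/fx,(v-cy)/fy,1.]); return t+r*(z-t[2])/r[2]
def pd(n,u,v,d,st=None):
    (fx,fy,cx,cy),R,t=cam(n,st); return t+R@np.array([(u-cx)/fx,(v-cy)/fy,1.])*d
def proj(n,p,st=None):
    (fx,fy,cx,cy),R,t=cam(n,st); q=R.T@(np.asarray(p)-t); return q[0]/q[2]*fx+cx,q[1]/q[2]*fy+cy
def crop(f,out,x0,y0,x1,y1,s):
    p=cv2.imread(f)[y0:y1,x0:x1]; cv2.imwrite(out,cv2.resize(p,None,fx=s,fy=s,interpolation=cv2.INTER_CUBIC))
E
python3 - <<'E'
from h import *
crop("pics/top0.png","pics/top0c.png",230,85,390,255,4)
crop("pics/side0.png","pics/side0c.png",200,130,400,330,3)
d=np.load("pics/top0.npy")
for n,u,v in [("axis/spool",312,159),("spool2",402,144),("ptr",310,240),("btn",193,196),("b2",154,196),("b3",180,236),("empty",289,119)]:
    p=pd("top",u,v,d[v,u]); print(n,p.round(4), "side px",np.round(proj("side",p),1))
E
```

```text
axis/spool [0.5905 0.0335 0.0958] side px [296.6 184.7]
spool2 [ 0.6293 -0.1736  0.0341] side px [325.2 155.7]
ptr [0.413  0.0435 0.0168] side px [346.9 232.3]
btn [0.5209 0.3128 0.0217] side px [255.6 279.6]
b2 [0.5235 0.4062 0.0141] side px [231.1 306.9]
b3 [0.429  0.3443 0.0191] side px [277.  306.5]
empty [0.6882 0.0842 0.0575] side px [259.  190.8]
```

View pics/top0c.png

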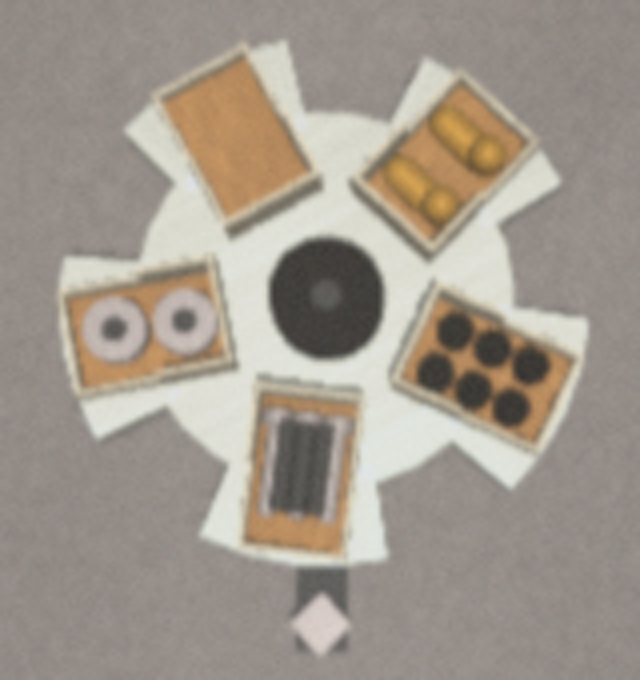

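View pics/side0c.png

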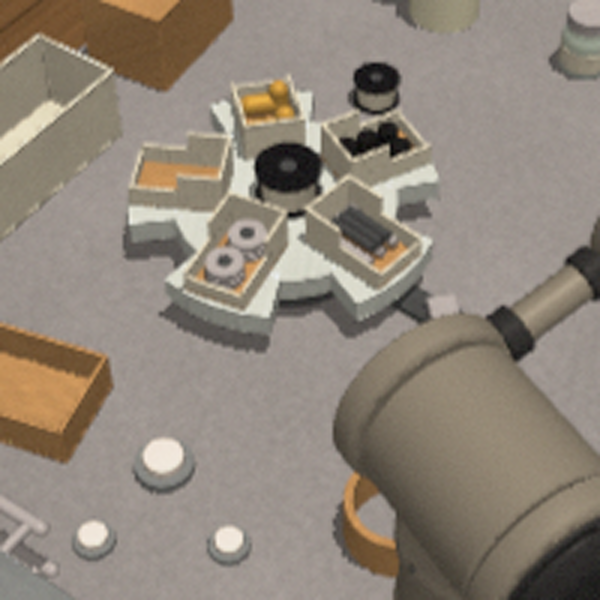

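Run:
```python
from h import *
from scipy.optimize import least_squares
c=np.array([(200,536),(388,560),(65,256),(98,439),(125,130),(286,40),(428,57),(560,183),(588,318),(513,489)])/4+[230-.375,85-.375]
P=np.array([onplane("top",u,v,.055) for u,v in c])[:,:2]
f=lambda q:np.hypot(P[:,0]-q[0],P[:,1]-q[1])-q[2]
r=least_squares(f,[.59,.033,.15]);print(r.x,r.fun.round(4))
A=r.x[:2]
ang=np.degrees(np.arctan2(*(P-A).T[::-1]));print(ang.round(1)); 
m=[np.degrees(np.angle(np.exp(1j*np.radians(ang[2*i]))+np.exp(1j*np.radians(ang[2*i+1])))) for i in range(5)]
print("tooth mids",np.round(m,1))
pt=onplane("top",230+80.25-.4,85+156-.4,.02)[:2]; print("ptr",pt,np.linalg.norm(pt-A),np.degrees(np.arctan2(*(pt-A)[::-1])))
sp=onplane("top",230+327/4-.4,85+297/4-.4,.095);print("spool",sp)
d=np.load("pics/top0.npy")
for n,(u,v) in dict(btn=(193,196),empty=(289,119)).items():
    print(n,[pd("top",u,v,np.median(d[v-2:v+3,u-2:u+3])).round(4)])
# depth side
ds=np.load("pics/side0.npy")
print("btn side",pd("side",254,282,np.median(ds[280:284,252:257])))
for z in(.02,.025,.03,.035): print(z,onplane("top",193,196,z),onplane("side",200+163/3,130+456/3,z))
crop("pics/top0.png","pics/btn0c.png",130,170,230,260,6)
```

```text
[0.59483327 0.03691419 0.14978716] [ 0.0003  0.0008 -0.0008 -0.0002 -0.0004  0.0008  0.0011 -0.0009 -0.001
  0.0003]
[ 151.  -167.6   79.   120.4   48.1    7.2  -24.1  -64.7  -95.2 -136.5]
tooth mids [ 171.7   99.7   27.7  -44.4 -115.8]
ptr [0.41173741 0.04378009] 0.1832245477213939 177.85247781265033
spool [0.59099968 0.03488252 0.095     ]
btn [array([0.5209, 0.3128, 0.0215])]
empty [array([0.6883, 0.0842, 0.0574])]
btn side [0.52046305 0.31995241 0.01982124]
0.02 [0.52103151 0.31325848 0.02      ] [0.51967333 0.31956521 0.02      ]
0.025 [0.52069675 0.3118705  0.025     ] [0.51717218 0.32203878 0.025     ]
0.03 [0.52036198 0.31048253 0.03      ] [0.51467103 0.32451236 0.03      ]
0.035 [0.52002722 0.30909456 0.035     ] [0.51216989 0.32698594 0.035     ]
```

View pics/btn0c.png

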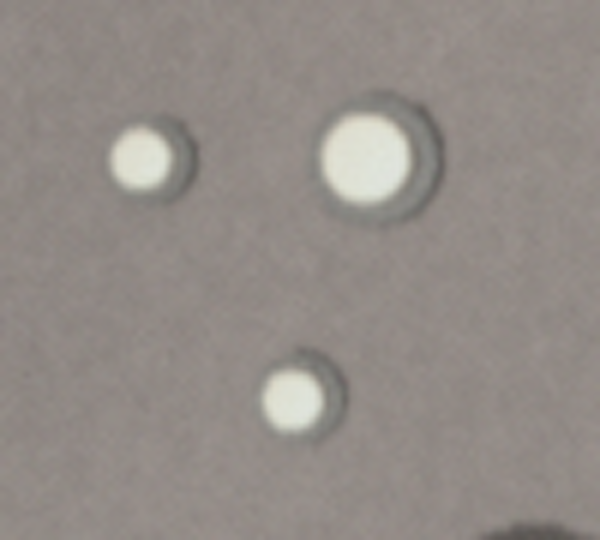

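Run:
```python
from h import *
d=np.load("pics/top0.npy");ds=np.load("pics/side0.npy")
print(pd("top",190.9,196.2,np.median(d[194:199,189:194])), pd("side",254,281.7,np.median(ds[280:284,252:257])))
(fx,fy,cx,cy),R,t=cam("top");r1=R@[(190.6-cx)/fx,(196-cy)/fy,1];o1=t
(fx,fy,cx,cy),R,t=cam("side");r2=R@[(254-cx)/fx,(281.6-cy)/fy,1];o2=t
A=np.c_[r1,-r2];s=np.linalg.lstsq(A,o2-o1,rcond=None)[0];print(o1+r1*s[0],o2+r2*s[1])
print(d[190:204:2,180:204:2].round(3))
```

```text
[0.52058718 0.31777525 0.0213234 ] [0.52077618 0.31949643 0.02034844]
[0.52117431 0.31891704 0.01974128] [0.5212632  0.31896669 0.01976128]
[[1.097 1.097 1.083 1.071 1.07  1.072 1.075 1.077 1.073 1.084 1.083 1.097]
 [1.093 1.082 1.085 1.072 1.072 1.074 1.072 1.073 1.07  1.083 1.086 1.085]
 [1.093 1.08  1.076 1.071 1.076 1.072 1.072 1.072 1.07  1.075 1.082 1.083]
 [1.093 1.08  1.072 1.071 1.073 1.069 1.072 1.069 1.075 1.075 1.079 1.083]
 [1.095 1.081 1.072 1.07  1.066 1.072 1.074 1.072 1.071 1.077 1.082 1.082]
 [1.093 1.08  1.076 1.069 1.068 1.072 1.069 1.071 1.075 1.081 1.079 1.084]
 [1.093 1.091 1.082 1.081 1.07  1.072 1.07  1.077 1.078 1.079 1.078 1.092]]
```

Candidates: the empty bin is at (289,119) in the top view; the other bins hold elbows (340,125), feet (352,177), bolts (306,201) and washers (267,166). The buttons are at (191,196), (154,196) and (180,236). I choose (191,196) because it is the largest. The spool meant is the one on the carousel at (312,159), not the one at (402,144). The pointer is at (310,241). The turntable needs about +150° CCW.

```bash
cat >> h.py <<'E'
AX=np.array([0.5948,0.0369])
def rows(ts):
    s=status.observe();R=Ro.from_euler("xyz",s["tool_rot"]).as_matrix()
    print("t",s["time"],"pos",s["tool_pos"].round(4),"rot",s["tool_rot"].round(3),"F",s["contact_force"].round(1))
    for x,y,z,yaw in ts:
        d=R.T@(np.array([x,y,z])-s["tool_pos"]); w=(s["tool_rot"][2]-yaw+np.pi)%(2*np.pi)-np.pi
        print('{"dx":%.3f,"dy":%.3f,"dz":%.3f,"ry":%.2f}'%(*d,w),end=",")
    print()
def polar(r,deg,z,yawdeg):
    a=np.radians(deg);return (AX[0]+r*np.cos(a),AX[1]+r*np.sin(a),z,np.radians(yawdeg))
E
python3 - <<'E'
from h import *
rows([polar(.132,135.7,.2,45.7)])
E
```

```text
t 0.15 pos [0.1332 0.5075 0.2432] rot [-1.571e+00  1.000e-03  1.314e+00] F [-0.1 -0.2 -0.4]
{"dx":-0.273,"dy":0.043,"dz":-0.451,"ry":0.52},
```

```bash
python3 -m creep '[{"dx":-0.027,"dy":0,"dz":-0.045,"ry":0.05,"gripper":0},{"dx":-0.055,"dy":0.01,"dz":-0.09,"ry":0.1,"gripper":0},{"dx":-0.082,"dy":0.015,"dz":-0.135,"ry":0.15,"gripper":0},{"dx":-0.11,"dy":0.02,"dz":-0.18,"ry":0.2,"gripper":0},{"dx":-0.137,"dy":0.025,"dz":-0.225,"ry":0.26,"gripper":0},{"dx":-0.164,"dy":0.03,"dz":-0.27,"ry":0.31,"gripper":0},{"dx":-0.192,"dy":0.035,"dz":-0.315,"ry":0.36,"gripper":0},{"dx":-0.219,"dy":0.04,"dz":-0.36,"ry":0.42,"gripper":0},{"dx":-0.246,"dy":0.043,"dz":-0.405,"ry":0.47,"gripper":0},{"dx":-0.273,"dy":0.043,"dz":-0.451,"ry":0.52,"gripper":0},{"dx":-0.273,"dy":0.043,"dz":-0.451,"ry":0.52,"gripper":0},{"dx":-0.273,"dy":0.043,"dz":-0.451,"ry":0.52,"gripper":0},{"dx":-0.273,"dy":0.043,"dz":-0.451,"ry":0.52,"gripper":0}]'
python3 - <<'E'
from h import *
st=status.observe();p,d=read_camera("wrist");cv2.imwrite("pics/w1.png",p[:,:,::-1])
p,d=read_camera("side");cv2.imwrite("pics/s1.png",p[:,:,::-1])
print(st["opening"],st["qpos"].round(3)); rows([polar(.132,135.7,.059,45.7)])
A=[proj("wrist",(*AX,.055),st),proj("wrist",polar(.13,135.7,.055,0)[:3],st)];print(A)
E
```

```text
0.09148441274861199 [ 1.168  0.343  1.525  0.     1.275 -0.146]
t 0.25 pos [0.1333 0.5077 0.2434] rot [-1.571e+00  1.000e-03  1.314e+00] F [-0.5  0.2 -0.2]
{"dx":-0.273,"dy":0.185,"dz":-0.451,"ry":0.52},
[(np.float64(120.42353896658057), np.float64(508.74643343781327)), (np.float64(146.9523383005932), np.float64(462.02458239502266))]invalid input at $[0]: expected keys dx, dy, dz, rx, ry, rz, gripper
```

View pics/w1.png

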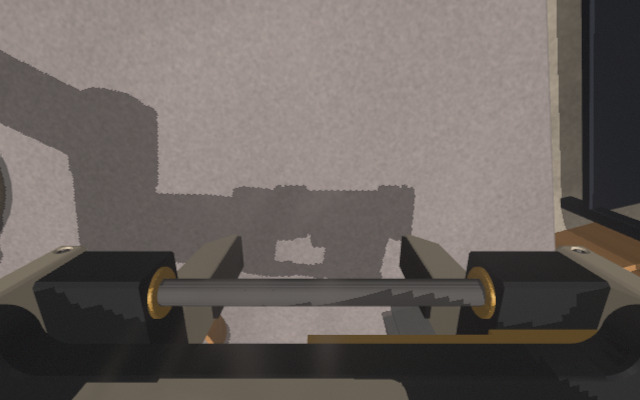

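View pics/s1.png

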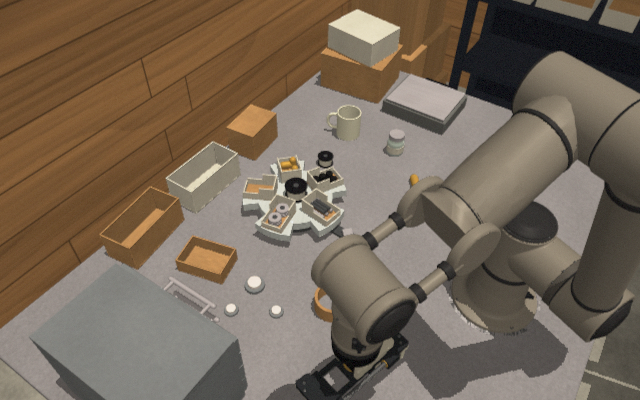

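The call was refused because every row needs all seven keys. The pictures show nothing has moved, so I'll retype it.

```bash
python3 -m creep '[{"dx":-0.027,"dy":0,"dz":-0.045,"rx":0,"ry":0.05,"rz":0,"gripper":0},{"dx":-0.055,"dy":0.01,"dz":-0.09,"rx":0,"ry":0.1,"rz":0,"gripper":0},{"dx":-0.082,"dy":0.015,"dz":-0.135,"rx":0,"ry":0.15,"rz":0,"gripper":0},{"dx":-0.11,"dy":0.02,"dz":-0.18,"rx":0,"ry":0.2,"rz":0,"gripper":0},{"dx":-0.137,"dy":0.025,"dz":-0.225,"rx":0,"ry":0.26,"rz":0,"gripper":0},{"dx":-0.164,"dy":0.03,"dz":-0.27,"rx":0,"ry":0.31,"rz":0,"gripper":0},{"dx":-0.192,"dy":0.035,"dz":-0.315,"rx":0,"ry":0.36,"rz":0,"gripper":0},{"dx":-0.219,"dy":0.04,"dz":-0.36,"rx":0,"ry":0.42,"rz":0,"gripper":0},{"dx":-0.246,"dy":0.043,"dz":-0.405,"rx":0,"ry":0.47,"rz":0,"gripper":0},{"dx":-0.273,"dy":0.043,"dz":-0.451,"rx":0,"ry":0.52,"rz":0,"gripper":0},{"dx":-0.273,"dy":0.043,"dz":-0.451,"rx":0,"ry":0.52,"rz":0,"gripper":0},{"dx":-0.273,"dy":0.043,"dz":-0.451,"rx":0,"ry":0.52,"rz":0,"gripper":0},{"dx":-0.273,"dy":0.043,"dz":-0.451,"rx":0,"ry":0.52,"rz":0,"gripper":0}]'
python3 - <<'E'
from h import *
st=status.observe();p,d=read_camera("wrist");cv2.imwrite("pics/w2.png",p[:,:,::-1])
p,d=read_camera("side");cv2.imwrite("pics/s2.png",p[:,:,::-1])
print(st["opening"],st["qpos"].round(3)); rows([polar(.132,135.7,.059,45.7)])
A=[proj("wrist",(*AX,.055),st),proj("wrist",polar(.13,135.7,.055,0)[:3],st)];print(A)
E
```

```text
time: 1.88
tool_pos: [0.4994, 0.1302, 0.2008]
tool_rot: [-1.57, 0.0, 0.796]
contact_force: [-0.2, -0.8, 0.1]
opening: 0.0002
0.00020182737027327468 [ 0.106  0.365  1.615  0.     1.161 -0.69 ]
t 1.975 pos [0.4996 0.1301 0.2009] rot [-1.571 -0.     0.796] F [ 0.   0.3 -0.1]
{"dx":-0.000,"dy":0.142,"dz":-0.001,"ry":-0.00},
[(np.float64(321.3112279680502), np.float64(306.589851908901)), (np.float64(320.997211684239), np.float64(195.20253376015015))]
```

View pics/w2.png

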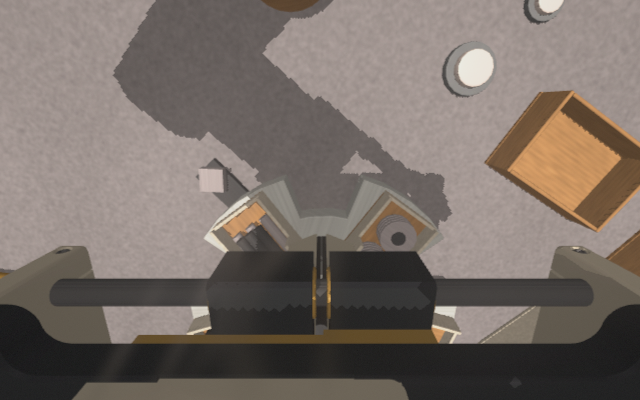

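View pics/s2.png

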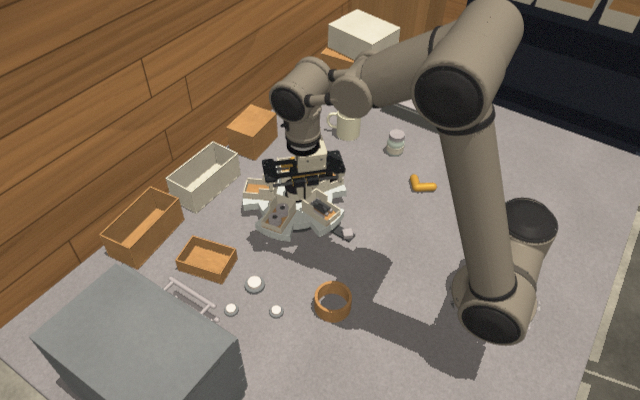

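Wrist view: the notch opens at about (322,205), between the bolt bin and the washer bin, and the shut fingers stand centred over it. The pointer is at (212,180). I'll lower into the notch now.

```bash
python3 -m creep '[{"dx":0,"dy":0.04,"dz":0,"rx":0,"ry":0,"rz":0,"gripper":0},{"dx":0,"dy":0.08,"dz":0,"rx":0,"ry":0,"rz":0,"gripper":0},{"dx":0,"dy":0.105,"dz":0,"rx":0,"ry":0,"rz":0,"gripper":0},{"dx":0,"dy":0.125,"dz":0,"rx":0,"ry":0,"rz":0,"gripper":0},{"dx":0,"dy":0.141,"dz":0,"rx":0,"ry":0,"rz":0,"gripper":0},{"dx":0,"dy":0.141,"dz":0,"rx":0,"ry":0,"rz":0,"gripper":0}]'
python3 - <<'E'
from h import *
st=status.observe();p,d=read_camera("wrist");cv2.imwrite("pics/w3.png",p[:,:,::-1])
p,d=read_camera("side");cv2.imwrite("pics/s3.png",p[:,:,::-1]);crop("pics/s3.png","pics/s3c.png",200,110,400,280,4)
print(st["qpos"].round(3)); rows([polar(.132,135.7+a,.059,45.7+a) for a in (4,8,12,16,20,24,28,32,36,40)])
E
```

```text
time: 2.72
tool_pos: [0.4992, 0.1298, 0.059]
tool_rot: [-1.569, 0.002, 0.795]
contact_force: [-0.5, 0.2, 0.8]
opening: 0.0005
[ 0.106  0.553  1.772  0.     0.819 -0.69 ]
t 2.825 pos [0.5003 0.1297 0.0603] rot [-1.571e+00 -1.000e-03  7.950e-01] F [ 0.2 -0.2  0. ]
{"dx":-0.010,"dy":0.001,"dz":-0.001,"ry":-0.07},{"dx":-0.019,"dy":0.001,"dz":-0.002,"ry":-0.14},{"dx":-0.028,"dy":0.001,"dz":-0.003,"ry":-0.21},{"dx":-0.037,"dy":0.001,"dz":-0.006,"ry":-0.28},{"dx":-0.046,"dy":0.001,"dz":-0.009,"ry":-0.35},{"dx":-0.054,"dy":0.001,"dz":-0.012,"ry":-0.42},{"dx":-0.062,"dy":0.001,"dz":-0.016,"ry":-0.49},{"dx":-0.070,"dy":0.001,"dz":-0.021,"ry":-0.56},{"dx":-0.078,"dy":0.001,"dz":-0.026,"ry":-0.63},{"dx":-0.085,"dy":0.001,"dz":-0.032,"ry":-0.70},
```

View pics/w3.png

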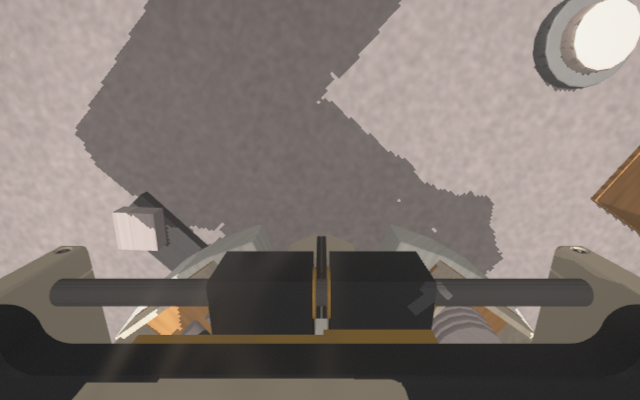

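View pics/s3c.png

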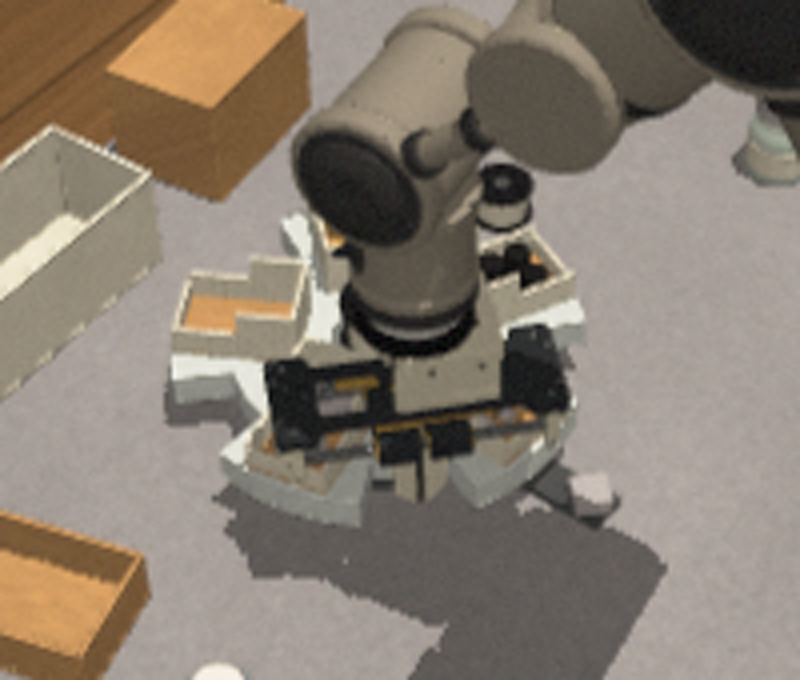

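The fingers are in the notch with no contact force. I'll start the push along the arc, 40° CCW.

```bash
python3 -m creep '[{"dx":-0.005,"dy":0.001,"dz":0,"rx":0,"ry":-0.035,"rz":0,"gripper":0},{"dx":-0.010,"dy":0.001,"dz":-0.001,"rx":0,"ry":-0.07,"rz":0,"gripper":0},{"dx":-0.019,"dy":0.001,"dz":-0.002,"rx":0,"ry":-0.14,"rz":0,"gripper":0},{"dx":-0.028,"dy":0.001,"dz":-0.003,"rx":0,"ry":-0.21,"rz":0,"gripper":0},{"dx":-0.037,"dy":0.001,"dz":-0.006,"rx":0,"ry":-0.28,"rz":0,"gripper":0},{"dx":-0.046,"dy":0.001,"dz":-0.009,"rx":0,"ry":-0.35,"rz":0,"gripper":0},{"dx":-0.054,"dy":0.001,"dz":-0.012,"rx":0,"ry":-0.42,"rz":0,"gripper":0},{"dx":-0.062,"dy":0.001,"dz":-0.016,"rx":0,"ry":-0.49,"rz":0,"gripper":0},{"dx":-0.070,"dy":0.001,"dz":-0.021,"rx":0,"ry":-0.56,"rz":0,"gripper":0},{"dx":-0.078,"dy":0.001,"dz":-0.026,"rx":0,"ry":-0.63,"rz":0,"gripper":0},{"dx":-0.085,"dy":0.001,"dz":-0.032,"rx":0,"ry":-0.70,"rz":0,"gripper":0}]'
python3 - <<'E'
from h import *
st=status.observe();p,d=read_camera("top");cv2.imwrite("pics/t4.png",p[:,:,::-1]);crop("pics/t4.png","pics/t4c.png",230,85,390,255,4)
print(st["qpos"].round(3)); rows([polar(.132,175.7+a,.059,85.7+a) for a in (4,8,12,16,20,24,28,32,36,40)])
E
```

```text
time: 4.2
tool_pos: [0.4645, 0.0463, 0.0601]
tool_rot: [-1.574, -0.001, 1.497]
contact_force: [0.4, 2.4, 0.4]
opening: 0.0003
[-6.500e-02  4.830e-01  1.910e+00  1.000e-03  7.450e-01 -1.563e+00]
t 4.25 pos [0.4644 0.0454 0.06  ] rot [-1.574  0.     1.499] F [-0.5 -0.4  0. ]
{"dx":-0.008,"dy":0.001,"dz":0.001,"ry":-0.07},{"dx":-0.017,"dy":0.001,"dz":0.000,"ry":-0.14},{"dx":-0.026,"dy":0.001,"dz":-0.001,"ry":-0.21},{"dx":-0.035,"dy":0.001,"dz":-0.004,"ry":-0.28},{"dx":-0.044,"dy":0.001,"dz":-0.006,"ry":-0.35},{"dx":-0.052,"dy":0.001,"dz":-0.010,"ry":-0.42},{"dx":-0.061,"dy":0.001,"dz":-0.014,"ry":-0.49},{"dx":-0.069,"dy":0.001,"dz":-0.019,"ry":-0.56},{"dx":-0.076,"dy":0.001,"dz":-0.024,"ry":-0.62},{"dx":-0.084,"dy":0.001,"dz":-0.029,"ry":-0.69},
```

View pics/t4c.png

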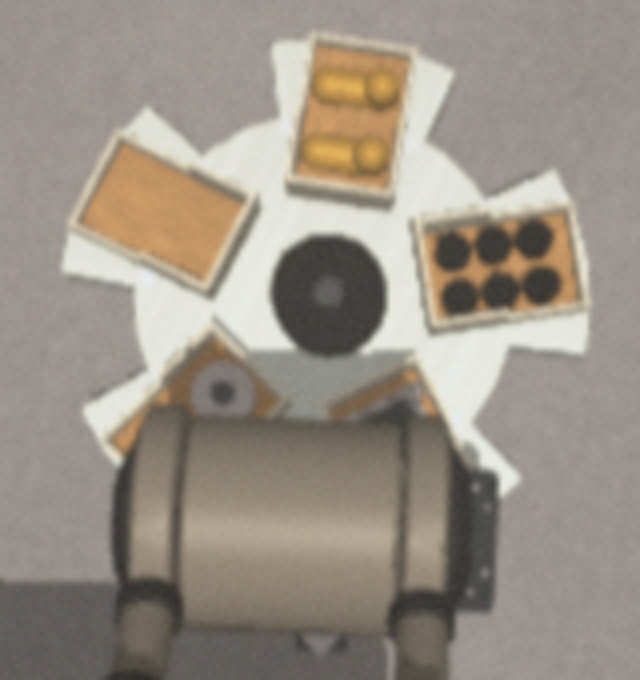

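The finger has turned the table; the spool is still in the middle at (328,293) in the crop. I'll push another 40°.

```bash
python3 -m creep '[{"dx":-0.008,"dy":0.001,"dz":0.001,"rx":0,"ry":-0.07,"rz":0,"gripper":0},{"dx":-0.017,"dy":0.001,"dz":0,"rx":0,"ry":-0.14,"rz":0,"gripper":0},{"dx":-0.026,"dy":0.001,"dz":-0.001,"rx":0,"ry":-0.21,"rz":0,"gripper":0},{"dx":-0.035,"dy":0.001,"dz":-0.004,"rx":0,"ry":-0.28,"rz":0,"gripper":0},{"dx":-0.044,"dy":0.001,"dz":-0.006,"rx":0,"ry":-0.35,"rz":0,"gripper":0},{"dx":-0.052,"dy":0.001,"dz":-0.010,"rx":0,"ry":-0.42,"rz":0,"gripper":0},{"dx":-0.061,"dy":0.001,"dz":-0.014,"rx":0,"ry":-0.49,"rz":0,"gripper":0},{"dx":-0.069,"dy":0.001,"dz":-0.019,"rx":0,"ry":-0.56,"rz":0,"gripper":0},{"dx":-0.076,"dy":0.001,"dz":-0.024,"rx":0,"ry":-0.62,"rz":0,"gripper":0},{"dx":-0.084,"dy":0.001,"dz":-0.029,"rx":0,"ry":-0.69,"rz":0,"gripper":0}]'
python3 - <<'E'
from h import *
st=status.observe();p,d=read_camera("top");cv2.imwrite("pics/t5.png",p[:,:,::-1]);crop("pics/t5.png","pics/t5c.png",230,85,390,255,4)
print(st["qpos"].round(3)); rows([polar(.132,215.7,.059,125.7)])
E
```

```text
time: 5.5
tool_pos: [0.4867, -0.0395, 0.0589]
tool_rot: [-1.573, 0.001, 2.185]
contact_force: [0.2, 2.7, 2.4]
opening: 0.0002
[-2.380e-01  5.140e-01  1.852e+00  1.000e-03  7.740e-01 -2.424e+00]
t 5.55 pos [ 0.4875 -0.0405  0.0589] rot [-1.573e+00  2.000e-03  2.188e+00] F [ 0.6 -1.7  1.1]
{"dx":0.000,"dy":-0.000,"dz":-0.000,"ry":-0.01},
```

View pics/t5c.png

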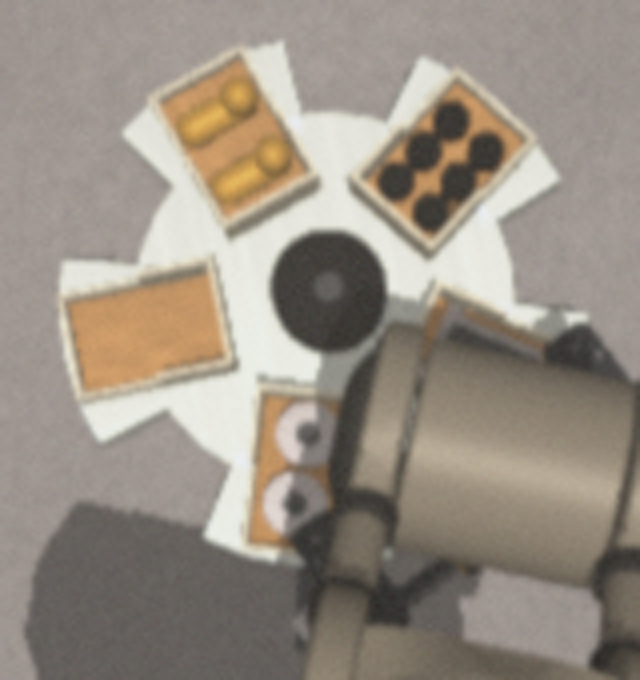

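The table has turned about 72.5° and the empty bin is now at about 100°, with its tooth corners at crop (63,260) and (100,441). About 77.6° remain. I'll back off, lift, and re-enter the notch at about 136° for a second stroke.

Run:
```python
from h import *
from scipy.optimize import brentq
c=np.array([(63,260),(100,441),(122,130),(286,40),(426,55),(560,180)])/4+[230-.375,85-.375]
P=np.array([onplane("top",u,v,.055) for u,v in c])[:,:2]-AX
a=np.degrees(np.arctan2(P[:,1],P[:,0]));print((a[::2]+a[1::2])/2)
rows([polar(.132,136.,.18,46),polar(.132,136.,.059,46)])
```

```text
[100.41439966  27.86273159 -43.79907456]
t 5.55 pos [ 0.4875 -0.0405  0.0589] rot [-1.573e+00  2.000e-03  2.188e+00] F [ 0.6 -1.7  1.1]
{"dx":0.130,"dy":-0.121,"dz":-0.108,"ry":1.39},{"dx":0.131,"dy":-0.000,"dz":-0.108,"ry":1.39},
```

```bash
python3 -m creep '[{"dx":0.006,"dy":0,"dz":0,"rx":0,"ry":0,"rz":0,"gripper":0},{"dx":0.008,"dy":-0.04,"dz":0,"rx":0,"ry":0,"rz":0,"gripper":0},{"dx":0.008,"dy":-0.08,"dz":0,"rx":0,"ry":0,"rz":0,"gripper":0},{"dx":0.012,"dy":-0.121,"dz":-0.01,"rx":0,"ry":0.1,"rz":0,"gripper":0},{"dx":0.027,"dy":-0.121,"dz":-0.022,"rx":0,"ry":0.28,"rz":0,"gripper":0},{"dx":0.042,"dy":-0.121,"dz":-0.035,"rx":0,"ry":0.45,"rz":0,"gripper":0},{"dx":0.057,"dy":-0.121,"dz":-0.047,"rx":0,"ry":0.62,"rz":0,"gripper":0},{"dx":0.072,"dy":-0.121,"dz":-0.06,"rx":0,"ry":0.79,"rz":0,"gripper":0},{"dx":0.087,"dy":-0.121,"dz":-0.072,"rx":0,"ry":0.96,"rz":0,"gripper":0},{"dx":0.102,"dy":-0.121,"dz":-0.085,"rx":0,"ry":1.13,"rz":0,"gripper":0},{"dx":0.117,"dy":-0.121,"dz":-0.097,"rx":0,"ry":1.28,"rz":0,"gripper":0},{"dx":0.13,"dy":-0.121,"dz":-0.108,"rx":0,"ry":1.39,"rz":0,"gripper":0},{"dx":0.13,"dy":-0.121,"dz":-0.108,"rx":0,"ry":1.39,"rz":0,"gripper":0},{"dx":0.13,"dy":-0.121,"dz":-0.108,"rx":0,"ry":1.39,"rz":0,"gripper":0}]'
python3 - <<'E'
from h import *
st=status.observe();p,d=read_camera("wrist");cv2.imwrite("pics/w6.png",p[:,:,::-1])
print(st["qpos"].round(3)); rows([polar(.132,136,.059,46)])
E
```

```text
time: 7.3
tool_pos: [0.4989, 0.1285, 0.1787]
tool_rot: [-1.571, 0.0, 0.796]
contact_force: [0.2, 0.9, -0.6]
opening: 0.0002
[ 0.103  0.387  1.648 -0.     1.106 -0.692]
t 7.35 pos [0.4991 0.1283 0.1787] rot [-1.571  0.     0.795] F [-0.2 -0.2 -0.2]
{"dx":0.001,"dy":0.120,"dz":-0.000,"ry":-0.01},
```

View pics/w6.png

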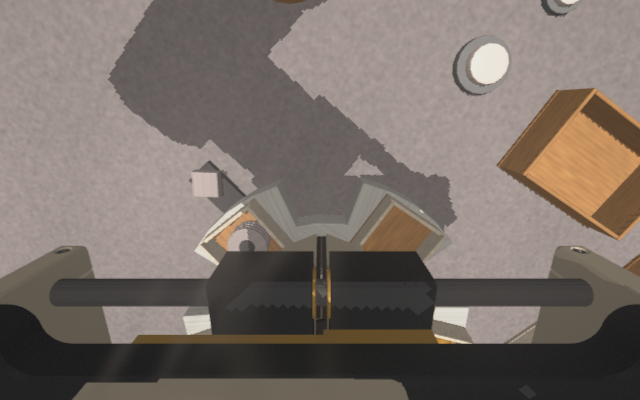

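The fingers are again centred over the notch at about (320,210), with the empty bin on the right. Next I'll lower and begin the second arc in one call.

```bash
python3 -m creep '[{"dx":0,"dy":0.04,"dz":0,"rx":0,"ry":0,"rz":0,"gripper":0},{"dx":0,"dy":0.08,"dz":0,"rx":0,"ry":0,"rz":0,"gripper":0},{"dx":0,"dy":0.105,"dz":0,"rx":0,"ry":0,"rz":0,"gripper":0},{"dx":0,"dy":0.12,"dz":0,"rx":0,"ry":0,"rz":0,"gripper":0},{"dx":0,"dy":0.12,"dz":0,"rx":0,"ry":0,"rz":0,"gripper":0}]'
python3 - <<'E'
from h import *
rows([polar(.132,136+a,.059,46+a) for a in range(4,81,4)])
E
```

```text
time: 7.98
tool_pos: [0.4991, 0.1283, 0.0582]
tool_rot: [-1.57, 0.001, 0.794]
contact_force: [-0.0, -0.4, 0.4]
opening: 0.0007
t 7.975 pos [0.4991 0.1283 0.0582] rot [-1.57e+00  1.00e-03  7.94e-01] F [-0.  -0.4  0.4]
{"dx":-0.008,"dy":-0.001,"dz":-0.001,"ry":-0.08},{"dx":-0.018,"dy":-0.001,"dz":-0.002,"ry":-0.15},{"dx":-0.027,"dy":-0.001,"dz":-0.003,"ry":-0.22},{"dx":-0.036,"dy":-0.001,"dz":-0.006,"ry":-0.29},{"dx":-0.044,"dy":-0.001,"dz":-0.009,"ry":-0.36},{"dx":-0.053,"dy":-0.001,"dz":-0.012,"ry":-0.43},{"dx":-0.061,"dy":-0.001,"dz":-0.016,"ry":-0.50},{"dx":-0.069,"dy":-0.001,"dz":-0.021,"ry":-0.57},{"dx":-0.077,"dy":-0.001,"dz":-0.026,"ry":-0.64},{"dx":-0.084,"dy":-0.001,"dz":-0.032,"ry":-0.71},{"dx":-0.091,"dy":-0.001,"dz":-0.038,"ry":-0.78},{"dx":-0.097,"dy":-0.001,"dz":-0.045,"ry":-0.85},{"dx":-0.103,"dy":-0.001,"dz":-0.052,"ry":-0.92},{"dx":-0.108,"dy":-0.001,"dz":-0.059,"ry":-0.99},{"dx":-0.113,"dy":-0.001,"dz":-0.067,"ry":-1.06},{"dx":-0.117,"dy":-0.001,"dz":-0.076,"ry":-1.13},{"dx":-0.121,"dy":-0.001,"dz":-0.084,"ry":-1.20},{"dx":-0.124,"dy":-0.001,"dz":-0.093,"ry":-1.27},{"dx":-0.126,"dy":-0.001,"dz":-0.102,"ry":-1.34},{"dx":-0.128,"dy":-0.001,"dz":-0.111,"ry":-1.41},
```

```bash
python3 -m creep '[{"dx":-0.008,"dy":-0.001,"dz":-0.001,"rx":0,"ry":-0.08,"rz":0,"gripper":0},{"dx":-0.018,"dy":-0.001,"dz":-0.002,"rx":0,"ry":-0.15,"rz":0,"gripper":0},{"dx":-0.027,"dy":-0.001,"dz":-0.003,"rx":0,"ry":-0.22,"rz":0,"gripper":0},{"dx":-0.036,"dy":-0.001,"dz":-0.006,"rx":0,"ry":-0.29,"rz":0,"gripper":0},{"dx":-0.044,"dy":-0.001,"dz":-0.009,"rx":0,"ry":-0.36,"rz":0,"gripper":0},{"dx":-0.053,"dy":-0.001,"dz":-0.012,"rx":0,"ry":-0.43,"rz":0,"gripper":0},{"dx":-0.061,"dy":-0.001,"dz":-0.016,"rx":0,"ry":-0.50,"rz":0,"gripper":0},{"dx":-0.069,"dy":-0.001,"dz":-0.021,"rx":0,"ry":-0.57,"rz":0,"gripper":0},{"dx":-0.077,"dy":-0.001,"dz":-0.026,"rx":0,"ry":-0.64,"rz":0,"gripper":0},{"dx":-0.084,"dy":-0.001,"dz":-0.032,"rx":0,"ry":-0.71,"rz":0,"gripper":0},{"dx":-0.091,"dy":-0.001,"dz":-0.038,"rx":0,"ry":-0.78,"rz":0,"gripper":0},{"dx":-0.097,"dy":-0.001,"dz":-0.045,"rx":0,"ry":-0.85,"rz":0,"gripper":0},{"dx":-0.103,"dy":-0.001,"dz":-0.052,"rx":0,"ry":-0.92,"rz":0,"gripper":0},{"dx":-0.108,"dy":-0.001,"dz":-0.059,"rx":0,"ry":-0.99,"rz":0,"gripper":0},{"dx":-0.113,"dy":-0.001,"dz":-0.067,"rx":0,"ry":-1.06,"rz":0,"gripper":0},{"dx":-0.117,"dy":-0.001,"dz":-0.076,"rx":0,"ry":-1.13,"rz":0,"gripper":0},{"dx":-0.121,"dy":-0.001,"dz":-0.084,"rx":0,"ry":-1.20,"rz":0,"gripper":0},{"dx":-0.124,"dy":-0.001,"dz":-0.093,"rx":0,"ry":-1.27,"rz":0,"gripper":0},{"dx":-0.126,"dy":-0.001,"dz":-0.102,"rx":0,"ry":-1.34,"rz":0,"gripper":0},{"dx":-0.128,"dy":-0.001,"dz":-0.111,"rx":0,"ry":-1.41,"rz":0,"gripper":0}]'
python3 - <<'E'
from h import *
st=status.observe();p,d=read_camera("top");cv2.imwrite("pics/t7.png",p[:,:,::-1]);crop("pics/t7.png","pics/t7c.png",230,85,390,255,4)
print(st["qpos"].round(3)); rows([polar(.132,216+a,.059,126+a) for a in (1,2,3,4,5,6,7)])
E
```

```text
time: 10.48
tool_pos: [0.4897, -0.0407, 0.0613]
tool_rot: [-1.573, 0.001, 2.206]
contact_force: [0.5, 2.5, 2.4]
opening: 0.0003
[-2.390e-01  5.140e-01  1.841e+00  1.000e-03  7.830e-01 -2.446e+00]
t 10.525 pos [ 0.4907 -0.0416  0.0613] rot [-1.573  0.003  2.209] F [ 0.9 -1.   0.5]
{"dx":0.000,"dy":0.002,"dz":0.002,"ry":-0.01},{"dx":-0.002,"dy":0.002,"dz":0.002,"ry":-0.03},{"dx":-0.005,"dy":0.002,"dz":0.002,"ry":-0.04},{"dx":-0.007,"dy":0.002,"dz":0.001,"ry":-0.06},{"dx":-0.009,"dy":0.002,"dz":0.001,"ry":-0.08},{"dx":-0.011,"dy":0.002,"dz":0.001,"ry":-0.10},{"dx":-0.014,"dy":0.002,"dz":0.001,"ry":-0.11},
```

View pics/t7c.png

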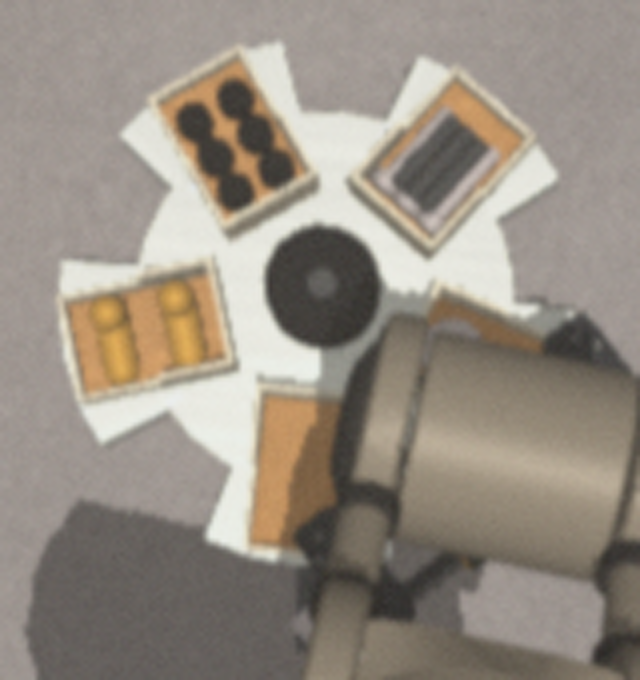

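The empty bin is now near 172.6°, about 5° (12 mm) short, and the spool is near the middle at crop (323,286). I'll nudge about 12 mm more.

```bash
python3 -m creep '[{"dx":-0.003,"dy":0.001,"dz":0,"rx":0,"ry":-0.02,"rz":0,"gripper":0},{"dx":-0.006,"dy":0.001,"dz":0,"rx":0,"ry":-0.04,"rz":0,"gripper":0},{"dx":-0.009,"dy":0.001,"dz":0,"rx":0,"ry":-0.06,"rz":0,"gripper":0},{"dx":-0.012,"dy":0.001,"dz":0,"rx":0,"ry":-0.09,"rz":0,"gripper":0},{"dx":-0.012,"dy":0.001,"dz":0,"rx":0,"ry":-0.09,"rz":0,"gripper":0},{"dx":-0.012,"dy":0.001,"dz":0,"rx":0,"ry":-0.09,"rz":0,"gripper":0}]'
python3 - <<'E'
from h import *
st=status.observe();p,d=read_camera("top");cv2.imwrite("pics/t8.png",p[:,:,::-1]);crop("pics/t8.png","pics/t8c.png",230,85,390,255,4)
print(st["qpos"].round(3)); rows([polar(.132,216,.059,126)])
E
```

```text
time: 11.28
tool_pos: [0.496, -0.05, 0.0591]
tool_rot: [-1.571, 0.0, 2.293]
contact_force: [-0.1, 1.1, 3.0]
opening: 0.0003
[-0.254  0.528  1.822  0.     0.791 -2.548]
t 11.325 pos [ 0.4959 -0.05    0.059 ] rot [-1.571  0.     2.293] F [-1.   1.8  2.8]
{"dx":0.012,"dy":-0.000,"dz":-0.000,"ry":0.09},
```

View pics/t8c.png

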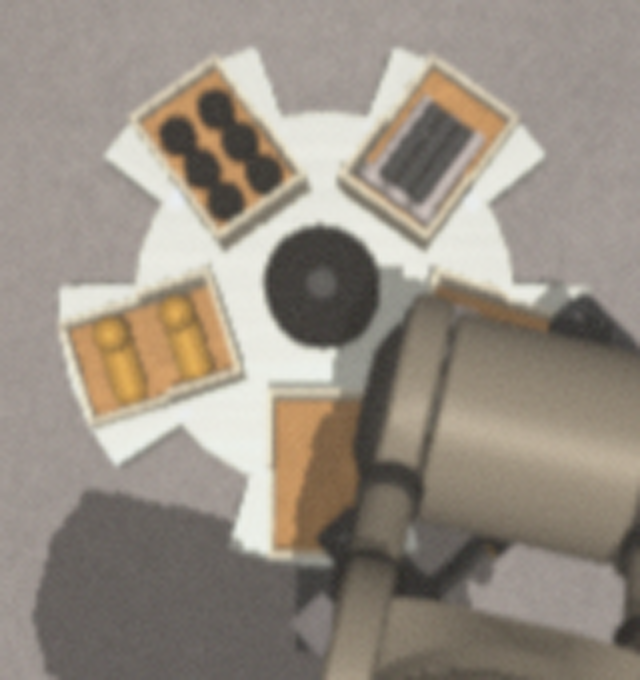

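Run:
```python
from h import *
c=np.array([(60,286),(119,466),(105,155),(254,47),(396,47),(546,155)])/4+[230-.375,85-.375]
P=np.array([onplane("top",u,v,.055) for u,v in c])[:,:2]-AX
a=np.degrees(np.arctan2(P[:,1],P[:,0]));m=(a[::2]+a[1::2])/2;print(m,m+[72,144,216])
print(onplane("top",230+322/4-.4,85+286/4-.4,.095)[:2]-AX)
# retreat and go to button: TCP above btn
rows([(0.521,0.319,.14,1.3)])
```

```text
[106.6729864   34.68854185 -37.33414952] [178.6729864  178.68854185 178.66585048]
[0.00226741 0.00056778]
t 11.325 pos [ 0.4959 -0.05    0.059 ] rot [-1.571  0.     2.293] F [-1.   1.8  2.8]
{"dx":0.260,"dy":-0.081,"dz":-0.263,"ry":0.99},
```

The bin is at 178.7°, from three teeth, against the pointer at 177.9°, about 2 mm off. The spool is about 2 mm from the axis. I'll back off and lift clear before looking again.

```bash
python3 -m creep '[{"dx":0.005,"dy":0,"dz":0,"rx":0,"ry":0,"rz":0,"gripper":0},{"dx":0.009,"dy":0,"dz":0,"rx":0,"ry":0,"rz":0,"gripper":0},{"dx":0.009,"dy":-0.04,"dz":0,"rx":0,"ry":0,"rz":0,"gripper":0},{"dx":0.009,"dy":-0.08,"dz":0,"rx":0,"ry":0,"rz":0,"gripper":0},{"dx":0.009,"dy":-0.12,"dz":0,"rx":0,"ry":0,"rz":0,"gripper":0},{"dx":0.03,"dy":-0.12,"dz":-0.03,"rx":0,"ry":0.15,"rz":0,"gripper":0},{"dx":0.06,"dy":-0.12,"dz":-0.06,"rx":0,"ry":0.3,"rz":0,"gripper":0},{"dx":0.09,"dy":-0.12,"dz":-0.09,"rx":0,"ry":0.45,"rz":0,"gripper":0},{"dx":0.12,"dy":-0.12,"dz":-0.12,"rx":0,"ry":0.6,"rz":0,"gripper":0},{"dx":0.15,"dy":-0.12,"dz":-0.15,"rx":0,"ry":0.75,"rz":0,"gripper":0},{"dx":0.18,"dy":-0.12,"dz":-0.18,"rx":0,"ry":0.9,"rz":0,"gripper":0},{"dx":0.21,"dy":-0.12,"dz":-0.21,"rx":0,"ry":1.05,"rz":0,"gripper":0},{"dx":0.235,"dy":-0.12,"dz":-0.237,"rx":0,"ry":1.2,"rz":0,"gripper":0},{"dx":0.26,"dy":-0.12,"dz":-0.263,"rx":0,"ry":1.35,"rz":0,"gripper":0},{"dx":0.26,"dy":-0.12,"dz":-0.263,"rx":0,"ry":1.49,"rz":0,"gripper":0},{"dx":0.26,"dy":-0.12,"dz":-0.263,"rx":0,"ry":1.49,"rz":0,"gripper":0},{"dx":0.26,"dy":-0.12,"dz":-0.263,"rx":0,"ry":1.49,"rz":0,"gripper":0}]'
python3 - <<'E'
from h import *
st=status.observe()
for n in("top","side","wrist"):
    p,d=read_camera(n);cv2.imwrite(f"pics/{n}9.png",p[:,:,::-1])
crop("pics/top9.png","pics/t9c.png",230,85,390,255,4)
crop("pics/side9.png","pics/s9c.png",160,130,360,330,3)
print(st["qpos"].round(3), proj("wrist",(.521,.319,.021),st)); rows([(.521,.319,.06,.8)])
E
```

```text
time: 13.45
tool_pos: [0.5209, 0.3185, 0.1785]
tool_rot: [-1.571, 0.0, 0.806]
contact_force: [-0.4, 0.4, -0.1]
opening: 0.0007
[ 0.423  0.552  1.37  -0.     1.22  -0.383] (np.float64(321.60721017945485), np.float64(188.4502406293621))
t 13.6 pos [0.5211 0.3184 0.1788] rot [-1.571 -0.     0.805] F [ 0.8  0.  -0.3]
{"dx":0.000,"dy":0.119,"dz":0.001,"ry":0.00},
```

View pics/t9c.png

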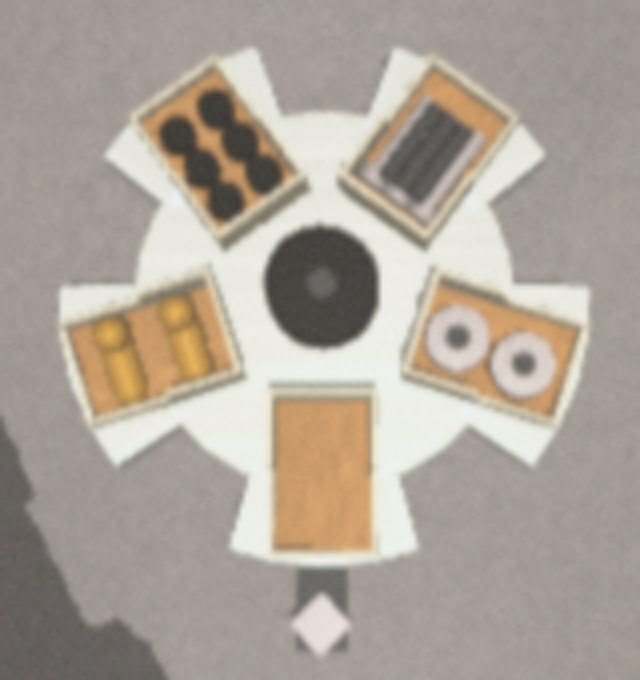

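View pics/s9c.png

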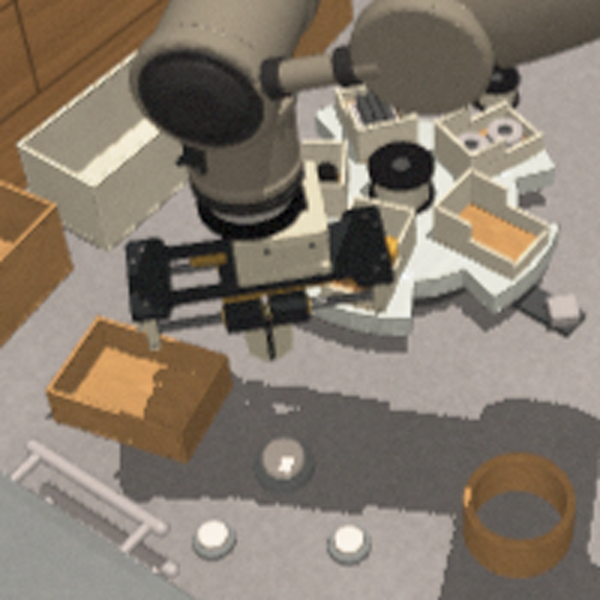

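View pics/wrist9.png

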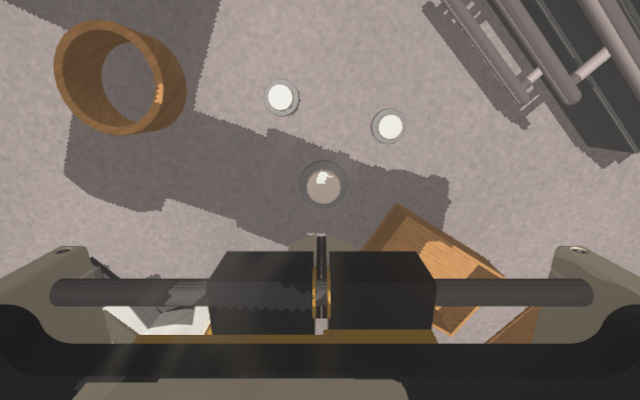

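The top view shows the empty bin's lip centre at about (323,553), in line with the pointer at (321,624), and the spool at (322,286). The wrist view has the large button at (323,184), the two small ones at (280,97) and (388,126). It lies about 4 mm further out than I projected, so I'll correct by 3 mm and come down.

```bash
python3 -m creep '[{"dx":0,"dy":0.045,"dz":0.001,"rx":0,"ry":0,"rz":0,"gripper":0},{"dx":0.001,"dy":0.09,"dz":0.003,"rx":0,"ry":0,"rz":0,"gripper":0},{"dx":0.001,"dy":0.12,"dz":0.003,"rx":0,"ry":0,"rz":0,"gripper":0},{"dx":0.001,"dy":0.135,"dz":0.003,"rx":0,"ry":0,"rz":0,"gripper":0},{"dx":0.001,"dy":0.141,"dz":0.003,"rx":0,"ry":0,"rz":0,"gripper":0},{"dx":0.001,"dy":0.143,"dz":0.003,"rx":0,"ry":0,"rz":0,"gripper":0},{"dx":0.001,"dy":0.143,"dz":0.003,"rx":0,"ry":0,"rz":0,"gripper":0}]'
```

```text
time: 14.48
tool_pos: [0.5201, 0.3218, 0.0369]
tool_rot: [-1.571, -0.001, 0.804]
contact_force: [-1.3, -1.0, 1.7]
opening: 0.0001
```

```bash
python3 -m creep '[{"dx":0,"dy":0.001,"dz":0,"rx":0,"ry":0,"rz":0,"gripper":0},{"dx":0,"dy":0.003,"dz":0,"rx":0,"ry":0,"rz":0,"gripper":0},{"dx":0,"dy":0.004,"dz":0,"rx":0,"ry":0,"rz":0,"gripper":0},{"dx":0,"dy":0.004,"dz":0,"rx":0,"ry":0,"rz":0,"gripper":0}]'
```

```text
time: 14.98
tool_pos: [0.5202, 0.3219, 0.0332]
tool_rot: [-1.572, -0.002, 0.804]
contact_force: [-2.6, -2.3, 11.9]
opening: 0.0005
```

```bash
python3 -m creep '[{"dx":0,"dy":0.001,"dz":0,"rx":0,"ry":0,"rz":0,"gripper":0},{"dx":0,"dy":0.002,"dz":0,"rx":0,"ry":0,"rz":0,"gripper":0},{"dx":0,"dy":0.002,"dz":0,"rx":0,"ry":0,"rz":0,"gripper":0}]'
```

```text
time: 15.35
tool_pos: [0.5203, 0.322, 0.0329]
tool_rot: [-1.572, -0.003, 0.804]
contact_force: [-6.6, -4.8, 23.5]
opening: 0.0006
```

The force climbs to 23 N with no further travel, so the button is on its end stop. I'll release in steps and read the force to confirm the travel.

```bash
python3 -m creep '[{"dx":0,"dy":-0.004,"dz":0,"rx":0,"ry":0,"rz":0,"gripper":0},{"dx":0,"dy":-0.004,"dz":0,"rx":0,"ry":0,"rz":0,"gripper":0}]'
python3 -m creep '[{"dx":0,"dy":-0.002,"dz":0,"rx":0,"ry":0,"rz":0,"gripper":0},{"dx":0,"dy":-0.002,"dz":0,"rx":0,"ry":0,"rz":0,"gripper":0}]'
python3 -m creep '[{"dx":0,"dy":-0.002,"dz":0,"rx":0,"ry":0,"rz":0,"gripper":0},{"dx":0,"dy":-0.002,"dz":0,"rx":0,"ry":0,"rz":0,"gripper":0}]'
python3 -m creep '[{"dx":0,"dy":-0.03,"dz":0,"rx":0,"ry":0,"rz":0,"gripper":0},{"dx":0,"dy":-0.08,"dz":0,"rx":0,"ry":0,"rz":0,"gripper":0},{"dx":0,"dy":-0.14,"dz":0,"rx":0,"ry":0,"rz":0,"gripper":0},{"dx":0,"dy":-0.14,"dz":0,"rx":0,"ry":0,"rz":0,"gripper":0},{"dx":0,"dy":-0.14,"dz":0,"rx":0,"ry":0,"rz":0,"gripper":0}]'
python3 - <<'E'
from h import *
for n in("top","side","wrist"):
    p,d=read_camera(n);cv2.imwrite(f"pics/{n}10.png",p[:,:,::-1])
crop("pics/top10.png","pics/t10c.png",230,85,390,255,4)
st=status.observe();print(st["tool_pos"],st["contact_force"])
E
```

```text
time: 15.6
tool_pos: [0.5202, 0.3219, 0.0345]
tool_rot: [-1.571, -0.002, 0.804]
contact_force: [0.0, -0.5, 4.0]
opening: 0.0009
time: 15.85
tool_pos: [0.5202, 0.3219, 0.0359]
tool_rot: [-1.571, -0.001, 0.804]
contact_force: [1.7, 0.8, 2.7]
opening: 0.0005
time: 16.1
tool_pos: [0.5197, 0.3217, 0.0377]
tool_rot: [-1.571, -0.0, 0.804]
contact_force: [1.4, -0.0, 2.8]
opening: 0.0003
time: 16.73
tool_pos: [0.5187, 0.3213, 0.1767]
tool_rot: [-1.57, 0.002, 0.804]
contact_force: [0.2, -0.6, -0.2]
opening: 0.0005
[0.51863028 0.32124367 0.17570197] [-0.9170113  -0.11437751 -1.03653828]
```

View pics/top10.png

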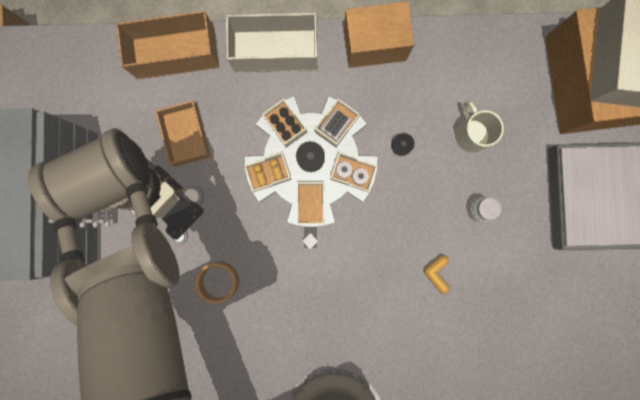

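View pics/t10c.png

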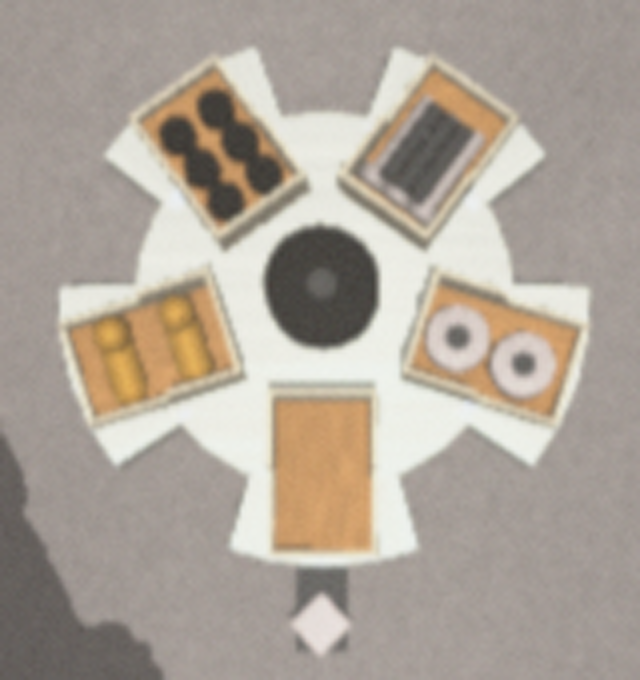

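View pics/side10.png

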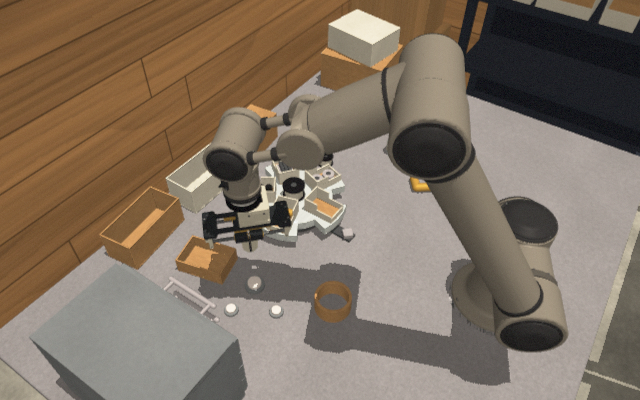

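View pics/wrist10.png

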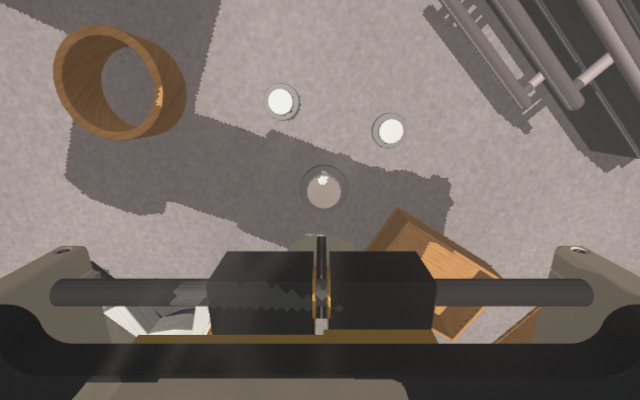

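The spring pushed back all the way up: 4.0 N at TCP 34.5 mm, 2.8 N at 37.7 mm, with the stop at 32.9 mm. That is more than 4.5 mm of travel. The button is free, the bin and spool are in place, and the other objects are unmoved. I'll hand in.

Run:
```python
from cell import robot,status
print(status.observe()["time"]); print(robot.hand_in())
```

```text
16.875
the job is handed in; nothing more can be done
None
```

I turned the empty bin round to the pointer, pressed the large call button to its stop and released it, then handed in at 16.9 s of the 54 s. No verdict was reported.

- **Turntable:** I used two fingertip strokes against the sides of the teeth plus a 12 mm nudge, about 151° counter-clockwise in all. From the corners of three teeth, the bin stands at 178.7° and the pointer at 177.9°, so it is about 2 mm off sideways. Top views before and after the press look the same, so the table stayed at rest.
- **Call button:** The force rose to 23 N with no further travel, which is the end stop. On the way up the button still pushed back with 2.8 N at 4.8 mm above the stop. I judged the travel from that and did not measure it directly; the arm was clear of everything at the end.
- **Spool and other objects:** The spool is about 2 mm from the axis and stands upright. The jar, tape, tray, mug and elbow look unmoved in the last pictures.

Three things did not go to plan or did not agree:
- The first move command was refused because its rows lacked keys; nothing moved.
- The wrist view put the button about 4 mm from my first estimate, so I shifted the press by 3 mm.
- At the start the spool measured about 4 mm off the fitted axis. Its centre moved a few millimetres in the pictures as the table turned, as an off-centre spool would.

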